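Set the flip stop and run the bar up to it

TASK

On the cut-off jig, swing the raised flip stop on the fence all the way down into the channel, and only then push the wooden bar that lies in the channel along the fence until its end rests against the lowered stop. Leave the bar lying flat in the channel, the stop down, and the other things on the bench where they are.

Things in the scene. Friction and masses are not known exactly. Their poses are not given: they have to be found in the camera images.
- jig: fixed cut-off jig on four 38 mm feet: plywood bed 100 x 380 (y) mm, aluminium fence at the far edge (x = +25 to +51 mm, top z = 98 mm), wooden lip at the near edge (x = -39 to -25 mm, top z = 60 mm). Between them a 50 mm channel, floor z = 50 mm, open at both ends. Origin: bench height, channel midline, mid-length; x away from the robot, y along the fence to the left, towards the stop.
- stop_carriage: dark steel carriage fixed on the fence near its left end, 60 mm long, carrying the flip stop. Origin: centre of the flag's hinge, 116 mm above the bench, 38 mm beyond the channel's midline (jig x = +38 mm); axes parallel to the jig's. The lowered flag's stop face (facing the block) lies at y = -8 mm in this frame.
- flag (a joint): angle of the flip stop: 0 raised, 1.5 fully down (limit); starts at 0 to 0.25. Hinge axis along the fence; its friction (0.12 N m) holds it anywhere. L-shaped steel flag 16 mm thick: lowered, an arm reaches 62 mm from the hinge to the robot (its top 11 mm above the axis) and a 40 mm wide blade hangs at its end to 60 mm below the axis, across the channel, blocking it.
- flag_tip (a point): outer corner of the flag's blade, mid-thickness: lowered, its bottom corner on the robot's side; raised, the upper corner nearest the robot, 63 to 77 mm in front of the hinge. Raised, the arm stands upright and the blade points to the robot. Best pushed from behind the upright arm (fence side), over and down in an arc about the hinge; a straight press from above on the blade jams.
- block: straight wooden bar 160 mm long, 38 mm wide, 38 mm high, about 0.25 kg, lying lengthwise in the channel to the right of the stop. Origin: centre of its underside; z up. Its own x and y axes are not along the bar (0.21 rad off): take its direction from its two end points.
- block_end (a point): centre of the bar's left end face, the one that faces the stop (80 mm from the bar's centre, 19 mm above its underside)
- block_tail (a point): centre of the bar's right end face, the one away from the stop (to push on)
- marker: felt marker, about 120 mm long, lying on the bench in front of the jig; bystander
- spool: cream thread spool, 48 mm across, 55 mm tall, standing behind the fence; bystander
- measure: tape measure, 65 x 71 x 65 mm, on the left of the bench; bystander
- carton: carton, 86 x 104 x 40 mm, on the right of the bench; bystander

How it is judged:
By the outcome, as a careful person would: the job done as asked, in the order asked, and still so for the second after the job is handed in, with the robot touching nothing.
It also fails if it takes over 45 s, if anything falls off the work surface, if the arm or the gripper's body presses on something with over 40 N, if the wrist force passes 120 N, or if a joint passes its speed limit or range.

ROBOT

A 6-joint arm with a two-finger parallel gripper is mounted at the origin on a cart in front of the work surface, level with it; the furniture and walls round the work are solid. World frame = base frame: x ahead of the robot, y to its left, z up, the work surface at z = 0. Lengths are in m, angles in rad, forces in N, time in s.
With the tool pointing down it reaches from about 0.25 to 0.775 m from the base axis. Payload 4 kg.
Tool frame: the origin (TCP) lies on the front face of the gripper's body, between the roots of the fingers; the fingertips stand 73 mm ahead of it and the grasp point (between the pads) lies 54 mm ahead of it; z points along the fingers, y is the direction in which the jaws open and shut (so a half turn about z gives the same grasp; the last joint's range is limited). The gripper opens to 85 mm and grips with 20 to 120 N. Pads are 22 mm wide; open, the fingers measure 114 mm over their backs; the gripper's body (76 mm by 85 mm) begins 54 mm behind the grasp point. The pads swing forward as they close: fully open they stand 13 mm farther back than shut.
Start: joints at [-1.242, 0.087, 1.371, -0, 1.684, -0.103], TCP at [0.23, -0.5, 0.304] pointing down, gripper open.
Joint ranges: [-3.1, 3.1], [-0.76, 2.03], [0.27, 2.55], [-1.08, 4.22], [0.17, 2.65], [-2.57, 2.57]. Speed limits (rad/s): [2.79, 2.79, 3.14, 3.14, 3.14, 3.14].

INTERFACE

Orientations are given as a unit quaternion [w, x, y, z].
In Python, from rig import r, get_image, workorder, models gives the robot as it stands. The module is installed in compiled form; this text tells all that it offers.
- The arm moves only by the tool step_arm, never from a script. Its argument "targets" is a list of rows, each a list of 3 entries, a list of its own where there are three numbers: the turn, a rotation vector about the world's x, y, z in rad, then the shift along the world's x, y, z in m, then the opening, from 0 (shut) to 1 (fully open). In form: [[[wx, wy, wz], [tx, ty, tz], gripper], ...]. A call has 1 to 5 rows; each row is the pose to reach, as a shift and turn from the pose commanded when the call began; what a row does not reach only later rows make up. A row lasts 1/10 s, in which the tool goes at most 50 mm and 8.59 degrees, less where a joint would pass 70% of its speed; a pose out of reach is approached as far as the arm can. A call with a gripper value outside its range is refused whole. The fingers move at their own pace and stop on an object; "grip_force" is the grip in N (left out, the last holds). Time passes only in rows, so rows that repeat a pose let the fingers close. It gives the time, the measured TCP pose, the force and the opening at its end, in the units of the state.
- r.observe(): the state, without advancing time (a new reading comes with each control period).
- get_image(name): name is "scene" or "top" or "wrist"; returns a dict with "pixels" (480x640x3 uint8, blue, green, red), "vertical_fov" (degrees; the focal length in pixels is half the picture's height over the tangent of half this angle, whatever the lens; pixels are square), "cx", "cy" (the principal point, pixels), "T" (4x4, takes a point from camera to world coordinates). Camera axes: x right, y down, z forward; pixel columns grow to the right and rows downward; lengths in m; the calibration is good to about 2 mm. A picture is of the moment at which its call begins. There is no depth.
- workorder.hand_in(): hands the job in, once; it reports no verdict.
Trained networks look in the newest picture that a camera, given by its name, has taken for a name from the list of things; names that differ only in an ending like _2 or _b are one class to them, and where a whole thing is asked for, a point or a joint stands for the part that bears it (a point fixed in the world has none). Each returns a list of dicts, best first, with "confidence" (0 to 1); they miss things now and then, are a little off and sometimes report something else, mostly with a low value. They report only what shows in the picture. A call takes as long as a camera call.
- models.boxes_of(camera, label): "position" ([x, y, z] in m, in the coordinates of the camera as it stood for that picture, good to about 4 mm: the middle of the surface that is visible of it).
- models.trace(camera, label): "pixels" (480x640 bool, what is visible of it).
- models.pinpoint(camera, label): "position" ([x, y, z] in m, in the coordinates of the camera as it stood for that picture, good to about 4 mm: a listed point, or the origin of a listed thing).
The state is a dict: "clock": time; "joints": joint angles; "joint_vel": joint speeds; "effort": joint torques, N m; "eef_pos": TCP position; "eef_rot": TCP orientation; "ft_force": force on the tool from outside, world axes, zero at the start; "torque": the same for the moment, N m; "width": opening from 0.0 (shut) to 1.0 (fully open).
Only numpy, scipy, OpenCV 4.12 (cv2) and the standard library are available. Lean on these libraries where they do the work, as an engineer would, in place of code of your own. Each camera call takes 0.05 s, during which the arm holds its last target.

## Working session

There is one attempt and no reset: what is moved stays moved. The work goes in short steps, Python scripts to look and compute and a tool call to move; the robot and the scene stay as the last step left them, time stands still between calls to the robot, and variables do not carry over. Pictures are saved under pics/ and viewed, and the job is handed in when it is done.

Besides the shell and the picture viewer there is one more tool, called as name(argument=value, ...) on one line, values as JSON. step_arm: Moves the arm, as the interface text tells. Its arguments: {"type":"object","properties":{"targets":{"type":"array"},"grip_force":{"type":"number"}},"required":["targets"]}

```bash
mkdir -p pics; cat > h.py <<'E'
import numpy as np, cv2
from rig import r, get_image, workorder, models
def snap(cam,fn):
    d=get_image(cam); cv2.imwrite('pics/'+fn,np.array(d['pixels'])); return d
def w(d,p):
    T=np.array(d['T']); return T[:3,:3]@np.array(p)+T[:3,3]
def proj(d,P):
    T=np.array(d['T']); p=T[:3,:3].T@(np.array(P)-T[:3,3]); f=240/np.tan(np.radians(d['vertical_fov'])/2)
    return d['cx']+f*p[0]/p[2], d['cy']+f*p[1]/p[2]
E
python3 - <<'E'
from h import *
np.set_printoptions(precision=4,suppress=True)
for cam in ['scene','top']:
    d=snap(cam,cam+'0.png')
    for n in ['jig','stop_carriage','flag_tip','block','block_end','block_tail','marker','spool','measure','carton']:
        for q in models.pinpoint(cam,n)[:2]:
            P=w(d,q['position']); print(cam,n,round(q['confidence'],2),P,np.round(proj(d,P)))
s=r.observe(); print(s)
E
```

```text
scene block 0.28 [0.6158 0.1701 0.0001] [323. 244.]
scene marker 0.57 [ 0.4251  0.0938 -0.0001] [311. 296.]
scene spool 0.55 [0.6183 0.1703 0.0008] [323. 243.]
scene measure 0.64 [ 0.409   0.5344 -0.0018] [188. 241.]
top jig 0.83 [0.5192 0.1473 0.0013] [323. 234.]
top jig 0.63 [ 0.5621 -0.2577 -0.0002] [481. 216.]
top stop_carriage 0.97 [0.563  0.2506 0.1152] [278. 210.]
top flag_tip 0.87 [0.4941 0.2514 0.1719] [273. 236.]
top block 0.96 [0.5243 0.1041 0.0507] [340. 229.]
top block_end 0.64 [0.5258 0.1898 0.0686] [305. 228.]
top block_tail 0.69 [0.5213 0.0232 0.0654] [374. 230.]
top marker 0.69 [0.4256 0.0909 0.0033] [346. 271.]
top spool 0.87 [0.6113 0.1619 0.0027] [318. 199.]
top measure 0.74 [0.4051 0.5311 0.0003] [174. 280.]
top carton 0.57 [ 0.562  -0.2567  0.0007] [481. 216.]
{'clock': 1.1, 'joints': array([-1.2421,  0.0872,  1.3707,  0.    ,  1.6836, -0.1031]), 'joint_vel': array([-0.0009,  0.    ,  0.0006, -0.0013,  0.0009, -0.0016]), 'effort': array([ -0.0003, -35.1738, -31.3467,  -0.    ,   0.0004,   0.    ]), 'eef_pos': array([ 0.2302, -0.4995,  0.3039]), 'eef_rot': array([0.    , 0.9768, 0.2142, 0.    ]), 'ft_force': array([-0.3108,  0.1879, -0.2766]), 'torque': array([ 0.064 , -0.0069, -0.0301]), 'width': 1.0001116404111088}
```

View images.

View pics/scene0.png

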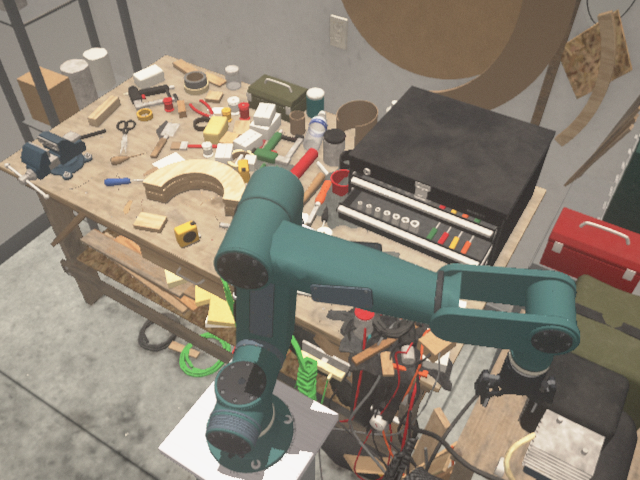

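View pics/top0.png

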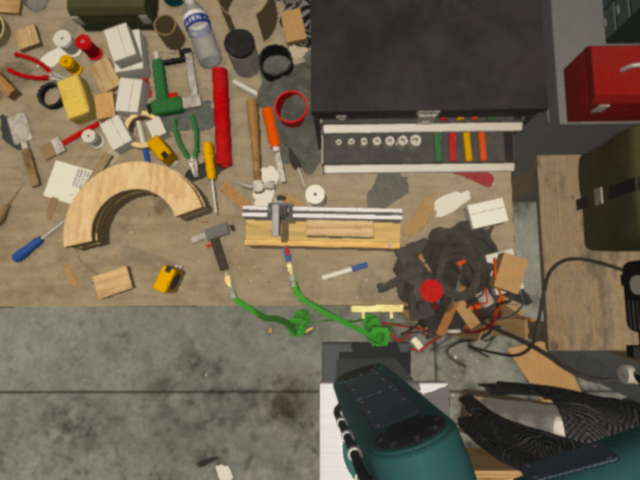

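The top view shows the jig at columns 243–402, rows 205–247. The raised flag is near (278, 215), the bar runs along about (305–374, 229), and the tool chest's open drawer front is at row ~172. The scene view mostly shows the arm blocking the jig. I'll zoom in and measure the jig's yaw.

```bash
python3 - <<'E'
from h import *
np.set_printoptions(precision=4,suppress=True)
d=snap('top','top1.png'); im=np.array(d['pixels'])
np.save('top_T.npy',d['T']); print(d['vertical_fov'],d['cx'],d['cy']); print(np.array(d['T']))
cv2.imwrite('pics/top1z.png',cv2.resize(im[160:280,220:420],None,fx=4,fy=4,interpolation=cv2.INTER_CUBIC))
for n in ['stop_carriage','flag_tip','block_end','block_tail','block']:
    for q in models.pinpoint('top',n)[:1]: print(n,q['confidence'],w(d,q['position']))
E
```

```text
56.851550857302485 327.35056646895055 239.31148167193783
[[-0.0059 -0.9931  0.1172  0.3728]
 [-0.9997  0.0084  0.0215  0.1128]
 [-0.0224 -0.117  -0.9929  1.1311]
 [ 0.      0.      0.      1.    ]]
stop_carriage 0.86 [0.5588 0.2505 0.1181]
flag_tip 0.8 [0.4966 0.2502 0.1737]
block_end 0.66 [0.5252 0.1874 0.0694]
block_tail 0.73 [0.5223 0.026  0.0688]
block 0.76 [0.5239 0.1051 0.0487]
```

step_arm(targets=[[[0, 0, -0.1], [0.02, 0.04, 0], 0], [[0, 0, -0.2], [0.04, 0.08, 0], 0], [[0, 0, -0.3], [0.06, 0.12, 0], 0], [[0, 0, -0.4], [0.08, 0.16, 0], 0], [[0, 0, -0.45], [0.1, 0.2, 0], 0]], grip_force=40)

```text
clock: 1.9
eef_pos: [0.3306, -0.2979, 0.3041]
eef_rot: [0.0, 1.0, -0.011, 0.0]
ft_force: [0.6, -0.3, 0.4]
width: 0.141
```

View pics/top1z.png

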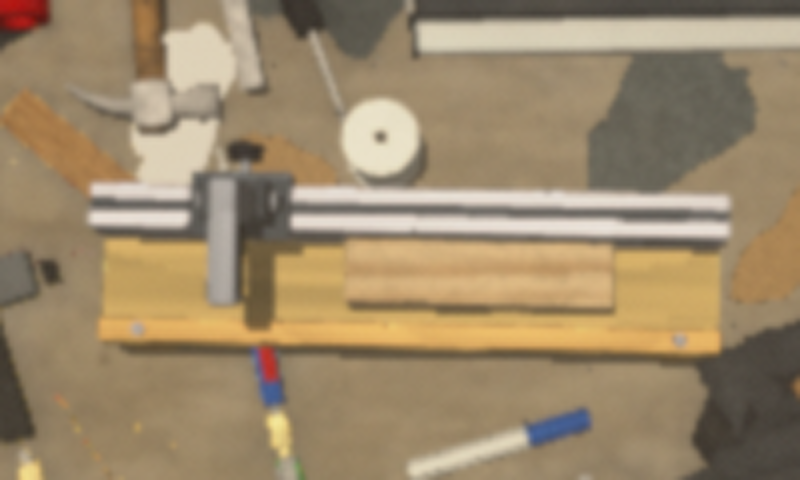

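The zoomed view shows the flag raised at zoom (222, 240), the fence's top far edge from (90, 184) to (730, 197), and the bar from (345, 270) to (613, 275). Next I'll compute the fence line.

```bash
python3 - <<'E'
import numpy as np
T=np.load('top_T.npy'); f=240/np.tan(np.radians(56.85155)/2)
def bp(zu,zv,z):
    u=220+zu/4-.4; v=160+zv/4-.4
    ray=T[:3,:3]@np.array([(u-327.35)/f,(v-239.31)/f,1]); return T[:3,3]+ray*(z-T[2,3])/ray[2]
for n,a,b,z in [('fence far',(90,184),(730,197),.098),('fence near',(90,228),(730,239),.098),('lip near',(100,340),(720,352),.06),('bar near',(346,302),(613,308),.088),('bar far',(346,241),(613,248),.088)]:
    A=bp(*a,z);B=bp(*b,z); print(n,A,B,'slope dx/dy',(A-B)[0]/(A-B)[1])
for n,p,z in [('flag L',(208,180),.178),('flag R',(240,180),.178),('flag tip',(208,303),.174),('flag tip',(240,303),.174),('carr L',(194,175),.12),('carr R',(292,175),.12),('drawer L',(415,52),.15)]: print(n,bp(*p,z))
E
```

```text
fence far [0.57709422 0.33754199 0.098     ] [ 0.56543705 -0.04140051  0.098     ] slope dx/dy 0.03076236674196676
fence near [0.55058759 0.33709805 0.098     ] [ 0.54039222 -0.04076146  0.098     ] slope dx/dy 0.026981910267198622
lip near [0.48785262 0.33806033 0.06      ] [ 0.4774613  -0.03862197  0.06      ] slope dx/dy 0.027586414349687356
bar near [0.50632453 0.18585552 0.088     ] [0.5013717  0.02774985 0.088     ] slope dx/dy 0.0313260626764646
bar far [0.5429778  0.18584686 0.088     ] [0.53726503 0.02710957 0.088     ] slope dx/dy 0.0359888829503162
flag L [0.56283294 0.25523816 0.178     ]
flag R [0.5626523  0.23766104 0.178     ]
flag tip [0.49541759 0.25522825 0.174     ]
flag tip [0.49526548 0.23772236 0.174     ]
carr L [0.57743958 0.27209559 0.12      ]
carr R [0.57684907 0.21499842 0.12      ]
drawer L [0.64101385 0.14228766 0.15      ]
```

step_arm(targets=[[[0, 0, 0], [0.02, 0.04, 0], 0], [[0, 0, 0], [0.04, 0.08, 0], 0], [[0, 0, 0], [0.06, 0.12, 0], 0], [[0, 0, 0], [0.08, 0.16, 0], 0], [[0, 0, 0], [0.1, 0.2, 0], 0]])

```text
clock: 2.4
eef_pos: [0.4306, -0.0978, 0.3043]
eef_rot: [0.0, 1.0, -0.009, 0.001]
ft_force: [1.1, -0.3, -0.5]
width: -0.006
```

step_arm(targets=[[[0, 0, -0.01], [0.02, 0.04, 0], 0], [[0, 0, -0.01], [0.04, 0.08, 0], 0], [[0, 0, -0.01], [0.06, 0.12, 0], 0], [[0, 0, -0.01], [0.08, 0.16, 0], 0], [[0, 0, -0.01], [0.1, 0.2, 0], 0]])

```text
clock: 2.9
eef_pos: [0.5307, 0.1024, 0.3041]
eef_rot: [0.0, 1.0, -0.014, 0.0]
ft_force: [0.4, -1.0, 0.9]
width: 0.001
```

step_arm(targets=[[[0, 0, 0], [0.023, 0.04, 0], 0], [[0, 0, 0], [0.046, 0.08, 0], 0], [[0, 0, 0], [0.07, 0.12, 0], 0], [[0, 0, 0], [0.072, 0.147, 0], 0], [[0, 0, 0], [0.072, 0.147, 0], 0]])

```text
clock: 3.4
eef_pos: [0.6022, 0.2512, 0.3024]
eef_rot: [-0.0, 1.0, -0.012, -0.001]
ft_force: [0.7, -0.1, -0.1]
width: -0.0
```

```bash
python3 - <<'E'
from h import *
np.set_printoptions(precision=4,suppress=True)
s=r.observe(); print(s['clock'],s['eef_pos'],s['eef_rot'],s['ft_force'])
d=snap('wrist','w1.png')
for n in ['flag_tip','stop_carriage','block_end']:
    for q in models.pinpoint('wrist',n)[:1]: print(n,q['confidence'],w(d,q['position']))
d=snap('top','t2.png'); im=np.array(d['pixels']); cv2.imwrite('pics/t2z.png',cv2.resize(im[140:290,200:400],None,fx=4,fy=4,interpolation=cv2.INTER_CUBIC))
E
```

```text
3.4 [0.6022 0.2512 0.3024] [-0.0004  0.9999 -0.0117 -0.001 ] [ 0.6675 -0.0942 -0.0522]
flag_tip 0.87 [0.4937 0.2487 0.1696]
stop_carriage 0.72 [0.5649 0.2493 0.1182]
block_end 0.68 [0.5286 0.1886 0.0688]
```

View pics/w1.png

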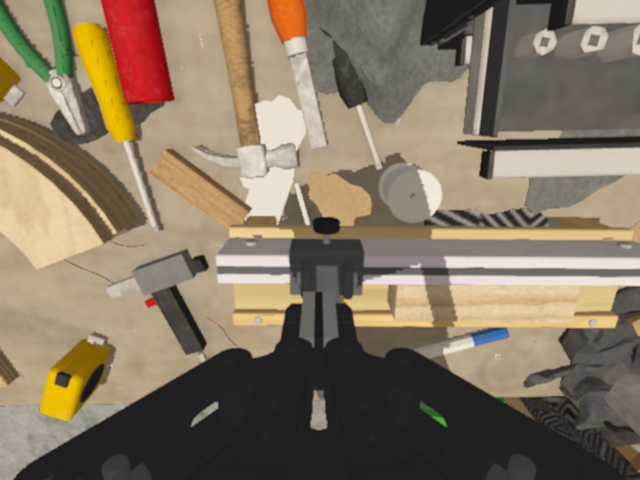

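View pics/t2z.png

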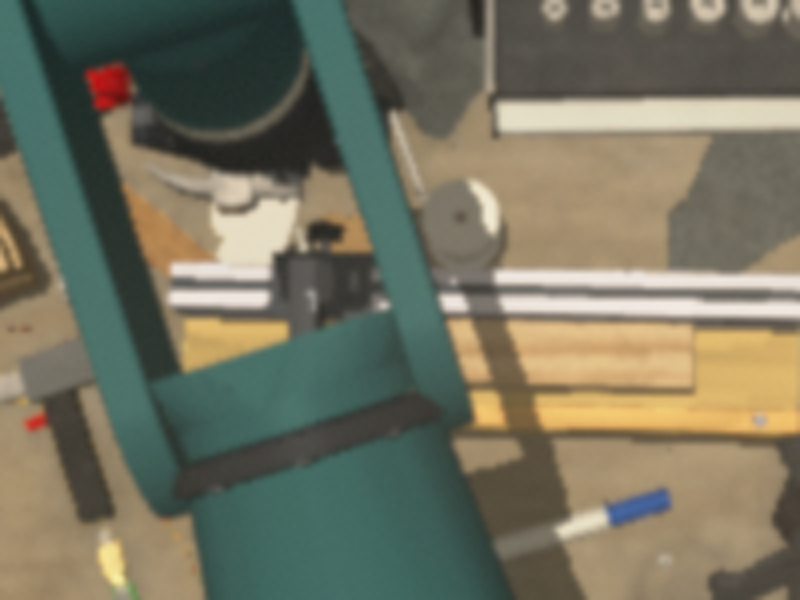

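The wrist view shows the closed fingers around (290–350, 310) over the flag and carriage at (325, 265), with clear space behind the upright arm. I'll descend behind the arm.

step_arm(targets=[[[0, 0, 0], [0, -0.001, -0.03], 0], [[0, 0, 0], [0, -0.001, -0.06], 0], [[0, 0, 0], [0, -0.001, -0.066], 0], [[0, 0, 0], [0, -0.001, -0.066], 0]])

```text
clock: 4.05
eef_pos: [0.6016, 0.2453, 0.2368]
eef_rot: [0.001, 1.0, -0.015, -0.001]
ft_force: [0.3, 0.4, 0.4]
width: -0.001
```

step_arm(targets=[[[0, 0, 0], [-0.01, 0, 0], 0], [[0, 0, 0], [-0.02, 0, 0], 0], [[0, 0, 0], [-0.028, 0, 0], 0], [[0, 0, 0], [-0.036, 0, 0], 0], [[0, 0, 0], [-0.036, 0, 0], 0]])

```text
clock: 4.55
eef_pos: [0.5652, 0.2468, 0.2392]
eef_rot: [-0.0, 1.0, -0.014, 0.001]
ft_force: [0.0, -0.3, -0.4]
width: -0.002
```

```bash
python3 - <<'E'
from h import *
np.set_printoptions(precision=4,suppress=True)
d=snap('wrist','w2.png')
for n in ['flag_tip','stop_carriage']:
    for q in models.pinpoint('wrist',n)[:1]: print(n,q['confidence'],w(d,q['position']))
E
```

```text
flag_tip 0.65 [0.4843 0.2509 0.1538]
stop_carriage 0.56 [0.5646 0.2521 0.1145]
```

View pics/w2.png

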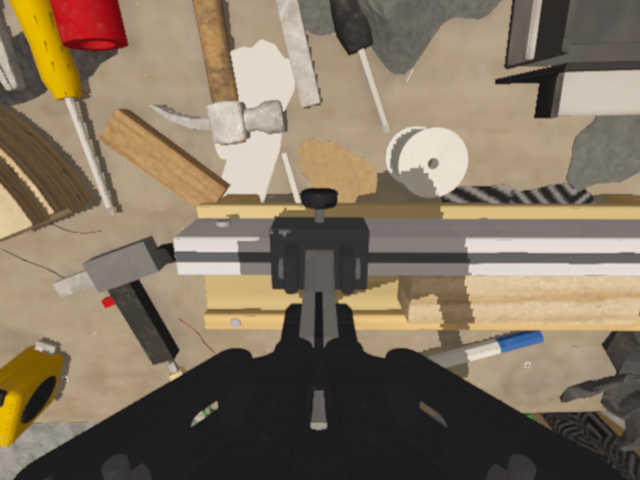

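The flag has tipped forward to about φ = 1.2, as planned. The tip is at (0.484, 0.154), and in the wrist view the flag arm is centred between the fingers at column 320. I'll continue the arc.

step_arm(targets=[[[0, 0, 0], [-0.007, 0, -0.002], 0], [[0, 0, 0], [-0.014, 0, -0.005], 0], [[0, 0, 0], [-0.02, 0, -0.009], 0], [[0, 0, 0], [-0.026, 0, -0.013], 0], [[0, 0, 0], [-0.026, 0, -0.013], 0]])

```text
clock: 5.2
eef_pos: [0.5388, 0.2464, 0.2237]
eef_rot: [0.0, 1.0, -0.014, -0.001]
ft_force: [-0.3, 0.8, -0.4]
width: 0.004
```

step_arm(targets=[[[0, 0, 0], [-0.005, 0, -0.005], 0], [[0, 0, 0], [-0.01, 0, -0.011], 0], [[0, 0, 0], [-0.013, 0, -0.017], 0], [[0, 0, 0], [-0.014, 0, -0.02], 0], [[0, 0, 0], [-0.014, 0, -0.02], 0]])

```text
clock: 5.7
eef_pos: [0.5254, 0.2463, 0.2038]
eef_rot: [0.0, 1.0, -0.014, -0.001]
ft_force: [0.1, 0.2, -0.2]
width: -0.001
```

step_arm(targets=[[[0, 0, 0], [0, 0, -0.002], 0], [[0, 0, 0], [-0.001, 0, -0.004], 0], [[0, 0, 0], [-0.001, 0, -0.005], 0], [[0, 0, 0], [-0.001, 0, -0.005], 0]])

```text
clock: 6.1
eef_pos: [0.5251, 0.2464, 0.1997]
eef_rot: [0.0, 1.0, -0.014, -0.0]
ft_force: [0.1, -0.4, 1.0]
width: 0.004
```

step_arm(targets=[[[0, 0, 0], [0, 0, -0.001], 0], [[0, 0, 0], [0, 0, -0.002], 0], [[0, 0, 0], [0, 0, -0.002], 0]])

```text
clock: 6.4
eef_pos: [0.5251, 0.2464, 0.1996]
eef_rot: [0.0, 1.0, -0.014, 0.0]
ft_force: [-3.6, -2.0, 7.6]
width: 0.0
```

step_arm(targets=[[[0, 0, 0], [0, 0, -0.002], 0], [[0, 0, 0], [0, 0, -0.002], 0]])

```text
clock: 6.6
eef_pos: [0.525, 0.2464, 0.1995]
eef_rot: [-0.0, 1.0, -0.014, 0.001]
ft_force: [-6.8, -1.7, 12.3]
width: 0.002
```

step_arm(targets=[[[0, 0, 0], [0, 0, 0.04], 0], [[0, 0, 0], [-0.01, -0.03, 0.06], 0], [[0, 0, 0], [-0.01, -0.075, 0.06], 0], [[0, 0, 0], [-0.01, -0.12, 0.06], 0], [[0, 0, 0], [-0.01, -0.16, 0.06], 0]])

```text
clock: 7.1
eef_pos: [0.515, 0.0848, 0.2561]
eef_rot: [0.0, 1.0, -0.014, 0.001]
ft_force: [-0.4, 0.8, -0.9]
width: 0.002
```

step_arm(targets=[[[0, 0, 0], [0, -0.04, 0], 0], [[0, 0, 0], [0, -0.08, 0], 0], [[0, 0, 0], [0, -0.1, 0], 0], [[0, 0, 0], [0, -0.1, 0], 0]])

```text
clock: 7.5
eef_pos: [0.5152, -0.0161, 0.2556]
eef_rot: [0.0, 1.0, -0.016, 0.0]
ft_force: [-1.4, -0.0, 0.5]
width: 0.004
```

```bash
python3 - <<'E'
from h import *
np.set_printoptions(precision=4,suppress=True)
for c in ['wrist','top']:
  d=snap(c,c+'3.png')
  for n in ['flag_tip','stop_carriage','block_end','block_tail']:
    for q in models.pinpoint(c,n)[:1]: print(c,n,q['confidence'],w(d,q['position']))
im=np.array(d['pixels']); cv2.imwrite('pics/t3z.png',cv2.resize(im[160:280,220:420],None,fx=4,fy=4,interpolation=cv2.INTER_CUBIC))
print(r.observe()['clock'],r.observe()['eef_pos'])
E
```

```text
wrist block_end 0.61 [0.5255 0.1918 0.0689]
wrist block_tail 0.74 [0.5203 0.0257 0.0666]
top flag_tip 0.76 [0.4999 0.2512 0.0582]
top stop_carriage 0.6 [0.5614 0.2498 0.1135]
top block_end 0.75 [0.5249 0.187  0.0706]
top block_tail 0.83 [0.5198 0.0253 0.0692]
8.0 [ 0.5152 -0.0128  0.2559]
```

View pics/wrist3.png

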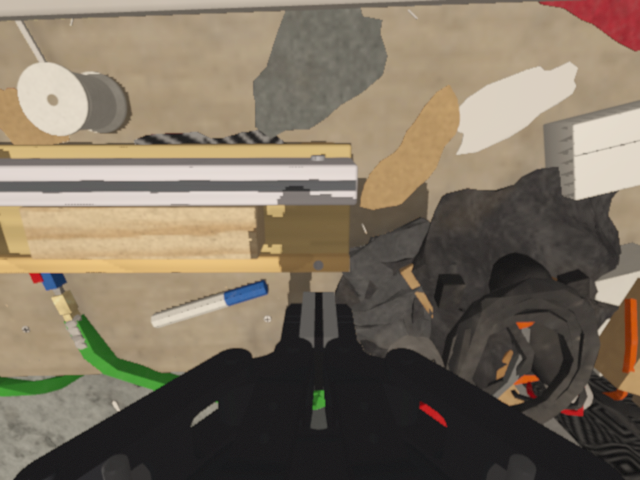

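View pics/t3z.png

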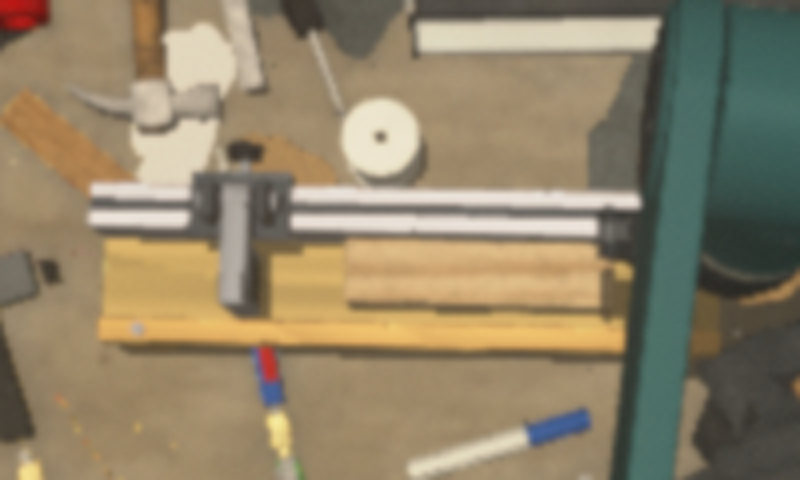

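The flag is down: the tip is at z = 0.058, against 0.056 expected, and it's lowered in the top view at zoom (238, 290). The bar hasn't moved, with its tail at y ≈ 0.026, and the fingers are right of the tail. Next I'll descend into the channel.

step_arm(targets=[[[0, 0, 0], [0.004, 0, -0.04], 0], [[0, 0, 0], [0.004, 0, -0.08], 0], [[0, 0, 0], [0.004, 0, -0.11], 0], [[0, 0, 0], [0.004, 0, -0.119], 0], [[0, 0, 0], [0.004, 0, -0.119], 0]])

```text
clock: 8.5
eef_pos: [0.5184, -0.0132, 0.1356]
eef_rot: [-0.0, 1.0, -0.014, -0.002]
ft_force: [-0.2, -0.4, -0.0]
width: 0.002
```

step_arm(targets=[[[0, 0, 0], [0, 0.01, 0], 0], [[0, 0, 0], [0, 0.02, 0], 0], [[0, 0, 0], [0.001, 0.03, 0], 0], [[0, 0, 0], [0.001, 0.04, 0], 0], [[0, 0, 0], [0.001, 0.04, 0], 0]])

```text
clock: 9.0
eef_pos: [0.5204, 0.0281, 0.1377]
eef_rot: [-0.0, 1.0, -0.013, 0.001]
ft_force: [0.1, -0.5, 0.3]
width: 0.002
```

```bash
python3 - <<'E'
from h import *
np.set_printoptions(precision=4,suppress=True)
for c in ['wrist','top']:
  d=snap(c,c+'4.png')
  for n in ['flag_tip','block_end','block_tail','block']:
    for q in models.pinpoint(c,n)[:1]: print(c,n,q['confidence'],w(d,q['position']))
im=np.array(d['pixels']); cv2.imwrite('pics/t4z.png',cv2.resize(im[160:280,220:420],None,fx=4,fy=4,interpolation=cv2.INTER_CUBIC))
print(r.observe()['clock'],r.observe()['eef_pos'])
E
```

```text
wrist block_tail 0.97 [0.5171 0.0449 0.0665]
wrist block 0.61 [0.5242 0.1233 0.0494]
top flag_tip 0.5 [0.4989 0.2521 0.0577]
top block_end 0.56 [0.5257 0.204  0.0729]
top block_tail 0.76 [0.5184 0.0433 0.0658]
top block 0.74 [0.5255 0.122  0.0496]
9.5 [0.5201 0.0262 0.1368]
```

View pics/wrist4.png

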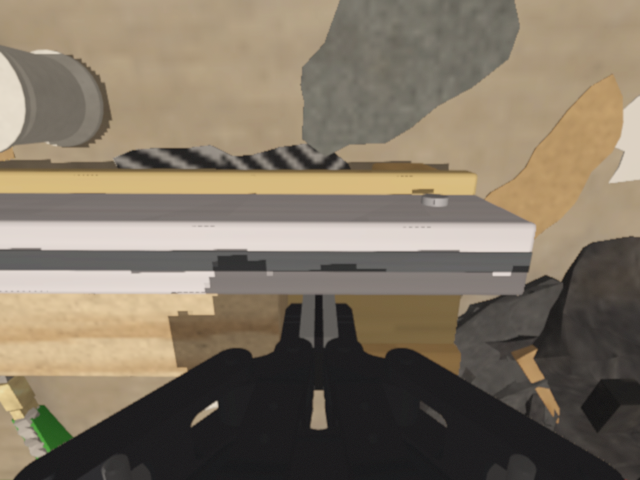

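View pics/t4z.png

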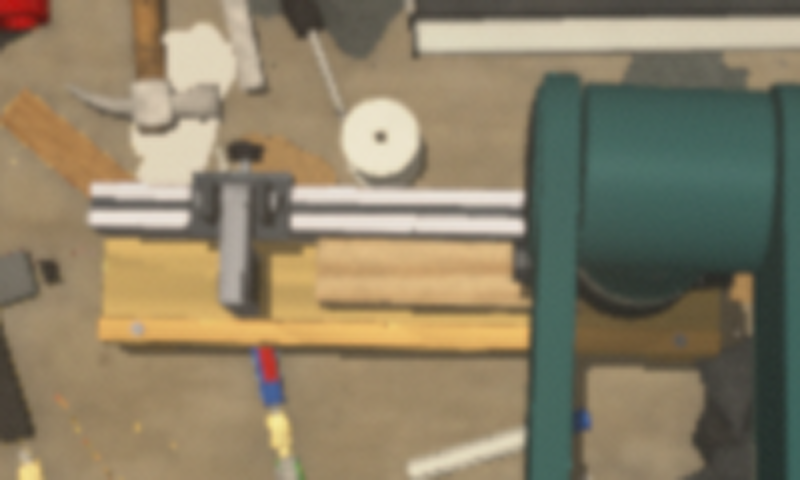

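The bar slides properly. Its left end has moved from zoom column 346 to 318, flat against the fence side, with about 36 mm to go. I'll push most of it, then creep.

step_arm(targets=[[[0, 0, 0], [0, 0.007, 0], 0], [[0, 0, 0], [0, 0.014, 0], 0], [[0, 0, 0], [0.001, 0.021, 0], 0], [[0, 0, 0], [0.001, 0.028, 0], 0], [[0, 0, 0], [0.001, 0.031, 0], 0]])

```text
clock: 10.0
eef_pos: [0.5211, 0.0585, 0.1369]
eef_rot: [-0.0, 1.0, -0.014, -0.0]
ft_force: [-0.7, -0.6, -0.8]
width: 0.002
```

step_arm(targets=[[[0, 0, 0], [0, 0.001, 0], 0], [[0, 0, 0], [0, 0.002, 0], 0], [[0, 0, 0], [0, 0.003, 0], 0]])

```text
clock: 10.3
eef_pos: [0.5211, 0.0604, 0.1369]
eef_rot: [0.0, 1.0, -0.014, -0.0]
ft_force: [-1.0, -1.6, -1.2]
width: 0.001
```

step_arm(targets=[[[0, 0, 0], [0, 0.001, 0], 0], [[0, 0, 0], [0, 0.002, 0], 0], [[0, 0, 0], [0, 0.002, 0], 0]])

```text
clock: 10.6
eef_pos: [0.5212, 0.0625, 0.1369]
eef_rot: [-0.0, 1.0, -0.014, -0.0]
ft_force: [0.4, -0.5, -0.6]
width: -0.001
```

step_arm(targets=[[[0, 0, 0], [0, 0.001, 0], 0], [[0, 0, 0], [0, 0.001, 0], 0]])

```text
clock: 10.8
eef_pos: [0.5212, 0.0635, 0.137]
eef_rot: [-0.0, 1.0, -0.014, 0.0]
ft_force: [-0.2, -0.5, -0.2]
width: -0.001
```

step_arm(targets=[[[0, 0, 0], [0, 0.001, 0], 0], [[0, 0, 0], [0, 0.002, 0], 0], [[0, 0, 0], [0, 0.002, 0], 0]])

```text
clock: 11.1
eef_pos: [0.5212, 0.0656, 0.137]
eef_rot: [-0.0, 1.0, -0.014, 0.0]
ft_force: [0.8, -0.5, 0.4]
width: -0.002
```

step_arm(targets=[[[0, 0, 0], [0, 0.001, 0], 0], [[0, 0, 0], [0, 0.001, 0], 0]])

```text
clock: 11.3
eef_pos: [0.5212, 0.0661, 0.137]
eef_rot: [0.001, 1.0, -0.014, 0.0]
ft_force: [0.7, -3.1, 0.3]
width: -0.004
```

step_arm(targets=[[[0, 0, 0], [0, 0.001, 0], 0], [[0, 0, 0], [0, 0.001, 0], 0]])

```text
clock: 11.5
eef_pos: [0.5213, 0.0663, 0.137]
eef_rot: [0.001, 1.0, -0.014, 0.0]
ft_force: [0.2, -5.5, 1.0]
width: -0.003
```

step_arm(targets=[[[0, 0, 0], [0, 0.001, 0], 0], [[0, 0, 0], [0, 0.001, 0], 0]])

```text
clock: 11.7
eef_pos: [0.5213, 0.0665, 0.137]
eef_rot: [0.002, 1.0, -0.014, 0.0]
ft_force: [0.1, -8.6, -0.1]
width: -0.0
```

The push force climbs to 8.6 N with no motion, so the bar is against the stop. I'll back off slowly, lift clear and look.

step_arm(targets=[[[0, 0, 0], [0, -0.003, 0], 0], [[0, 0, 0], [0, -0.01, 0], 0], [[0, 0, 0], [0, -0.025, 0], 0], [[0, 0, 0], [0, -0.04, 0.01], 0], [[0, 0, 0], [0, -0.04, 0.05], 0]])

```text
clock: 12.2
eef_pos: [0.5185, 0.0263, 0.183]
eef_rot: [0.0, 1.0, -0.015, -0.005]
ft_force: [-0.2, -0.1, 0.5]
width: -0.001
```

step_arm(targets=[[[0, 0, 0], [0, 0, 0.05], 0], [[0, 0, 0], [-0.01, -0.04, 0.09], 0], [[0, 0, 0], [-0.04, -0.08, 0.1], 0], [[0, 0, 0], [-0.06, -0.12, 0.1], 0], [[0, 0, 0], [-0.08, -0.16, 0.1], 0]])

```text
clock: 12.7
eef_pos: [0.4401, -0.1338, 0.2894]
eef_rot: [0.001, 1.0, -0.014, 0.002]
ft_force: [1.0, -0.3, -0.3]
width: -0.003
```

```bash
python3 - <<'E'
from h import *
np.set_printoptions(precision=4,suppress=True)
print(r.observe()['clock'],r.observe()['eef_pos'],r.observe()['ft_force'])
d=snap('top','top5.png')
for n in ['flag_tip','stop_carriage','block_end','block_tail','block','marker','spool','carton','measure']:
    for q in models.pinpoint('top',n)[:1]: print(n,q['confidence'],w(d,q['position']))
im=np.array(d['pixels']); cv2.imwrite('pics/t5z.png',cv2.resize(im[160:280,220:420],None,fx=4,fy=4,interpolation=cv2.INTER_CUBIC))
E
```

```text
12.7 [ 0.4401 -0.1338  0.2894] [ 1.0241 -0.3466 -0.2734]
flag_tip 0.56 [0.5017 0.2494 0.0605]
block_end 0.71 [0.526  0.2404 0.07  ]
block_tail 0.61 [0.5216 0.0819 0.0659]
marker 0.6 [0.428  0.0908 0.0027]
spool 0.76 [0.6125 0.164  0.0034]
carton 0.88 [ 0.5613 -0.2571 -0.0009]
measure 0.73 [ 0.4054  0.5282 -0.0006]
```

View pics/t5z.png

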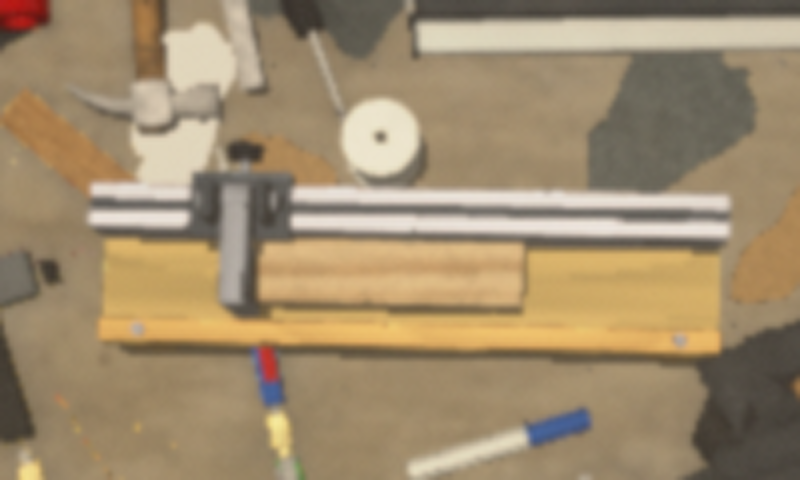

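The bar's left end at zoom (258, 270) touches the flag. The bar lies straight along the fence, the stop is down and the bystanders haven't moved. I'm handing the job in.

step_arm(targets=[[[0, 0, 0], [0, 0, 0], 0], [[0, 0, 0], [0, 0, 0], 0]])

```text
clock: 13.4
eef_pos: [0.4414, -0.131, 0.2868]
eef_rot: [-0.0, 1.0, -0.013, -0.0]
ft_force: [-0.2, 0.7, -0.5]
width: -0.0
```

```bash
python3 -c "
from h import *
print(workorder.hand_in()); print(r.observe()['clock'])"
```

```text
the job is handed in; nothing more can be done
None
the job is handed in; nothing more can be done
```

I swung the flip stop down first, then pushed the bar along the channel until it rested against the stop. I handed the job in at about 13.4 s, with the arm clear.

- **Stop:** I pushed it over from behind its upright arm in an arc and pressed it onto its limit with about 12 N. The fingertips were at z = 0.1265 m, where a fully lowered arm puts them at 0.127 m. In the last picture the flag tip is at z ≈ 0.060 m, against 0.056 m expected.
- **Bar:** I pushed it by its tail with the fingers shut until the force rose to 8.6 N with no further movement. In the last picture its left end is at y ≈ 0.240 m, with the stop face at about 0.241 m. It shows no gap, and the bar lies straight along the fence.
- **Other things:** the marker, spool, carton and tape measure were found within about 3 mm of where they started, which is within measuring error.
- **Failed or disagreed:**
  - The carriage was not detected in the last picture, so the stop face position comes from earlier ones.
  - The bar reached the stop 3–4 mm further along than I had predicted, which is also within the detectors' error.

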